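# Put the piled-up tackle away on the boathouse shelf

## Robot

A 6-joint arm with a two-finger parallel gripper is mounted at the origin on the work surface. World frame = base frame: x ahead of the robot, y to its left, z up, the work surface at z = 0. Lengths are in m, angles in rad, forces in N, time in s.
With the tool pointing down it reaches from about 0.325 to 0.775 m from the base axis. Payload 5.5 kg.
Tool frame: the origin (TCP) lies midway between the tips of the shut fingers; the grasp point (between the pads) lies 19 mm behind it; z points along the fingers, y is the line along which they close (so a half turn about z gives the same grasp; the last joint's range is limited). The gripper opens to 85 mm and grips with 20 to 120 N. Pads are 22 mm wide; open, the fingers measure 114 mm over their backs; the gripper's body (76 mm by 85 mm) begins 54 mm behind the grasp point. The pads swing forward as they close: fully open they stand 13 mm farther back than shut.
Start: joints at [1.167, 0.091, 1.231, -0, 1.82, -0.057], TCP at [0.204, 0.564, 0.231] pointing down, gripper open.
Joint ranges: [-2.87, 2.87], [-0.86, 2.18], [0.17, 2.46], [-1.51, 4.65], [0.06, 2.69], [-2.65, 2.65]. Speed limits (rad/s): [2.57, 2.57, 3.01, 3.14, 3.14, 3.14].

## Interface

Orientations are given as a 3x3 rotation matrix whose columns are the frame's x, y, z axes.
In Python, from station import robot, capture, ticket gives the robot as it stands.
- The arm moves only by the tool step_arm, never from a script. Its argument "commands" is one flat list of numbers, 4 for each row, row after row: the shift along the tool's x, y, z in units of 30 mm (1.0 is 30 mm), then the turn about the tool's z in units of 8 degrees (1.0 is 8 degrees). In form: [dx, dy, dz, yaw, dx, dy, dz, yaw, ...]. A call has 1 to 5 rows; each row is the pose to reach, as a shift and turn from the pose commanded when the call began, along the tool's axes at that moment; what a row does not reach only later rows make up. A row lasts 1/10 s, in which the tool goes at most 50 mm and 8.59 degrees, less where a joint would pass 70% of its speed; a pose out of reach is approached as far as the arm can. A call with a gripper value outside its range is refused whole. "gripper" is the opening, from 0 (shut) to 1 (fully open), set as the call begins (left out, the last holds). The fingers move at their own pace and stop on an object; "force" is the grip in N (left out, the last holds). Time passes only in rows, so rows that repeat a pose let the fingers close. It gives the time, the measured TCP pose, the force, the opening and the grip force at its end, in the units of the state.
- robot.read_state(): the state, without advancing time (a new reading comes with each control period).
- capture(name): name is "scene" or "top" or "wrist"; returns a dict with "frame" (480x640x3 uint8, red, green, blue), "fov_y" (degrees; the focal length in pixels is half the picture's height over the tangent of half this angle, whatever the lens; pixels are square), "cx", "cy" (the principal point, pixels), "rvec" (rotation vector, rad) and "tvec" (3), from world to camera coordinates, as OpenCV has them. Camera axes: x right, y down, z forward; pixel columns grow to the right and rows downward; lengths in m; the calibration is good to about 2 mm. A picture is of the moment at which its call begins. There is no depth.
- ticket.sign_off(): hands the job in; it is judged then, once.
The state is a dict: "time": time; "q": joint angles; "joint_velocities": joint speeds; "joint_torque": joint torques, N m; "tool_pos": TCP position; "tool_rot": TCP orientation; "force": force on the tool from outside, world axes, zero at the start; "moment": the same for the moment, N m; "finger_gap": opening from 0.0 (shut) to 1.0 (fully open); "finger_force": force on a finger pad.
Only numpy, scipy, OpenCV 4.12 (cv2) and the standard library are available. Lean on these libraries where they do the work, as an engineer would, in place of code of your own. Each camera call takes 0.05 s, during which the arm holds its last target. There are 200 camera calls.

## Task

Put the piled-up tackle away, taking the pile apart from the top down, one piece at a time: the stone sinker onto the floor of the plywood tray with the other sinkers, the round tin into the empty round seat beside its twin on the tin board, the line spool right down over the empty dowel of the line stand, and the long lure box flat inside the rim on top of the drawer organiser. Set each piece down rather than dropping it, and do not knock or shove the little oil bottle or the mug.

Things in the scene. Friction and masses are not known exactly. Their poses are not given: they have to be found in the camera images.
- sinker_mid (a point): Grey drilled stone sinker, a round flattened pebble 44 mm across and 28 mm high with an 8 mm hole down its middle (about 90 g). At the start it lies on the lid of the tin. This point is its centre, half-way up (14 mm above its underside); z is its upright axis, and it may be gripped across any diameter; its side is upright between 10 and 18 mm above the underside.
- tin_mid (a point): Round screw-lid aluminium tin, 58 mm across, 26 mm high (about 120 g), closed. At the start it stands on one end of the lure box, the spool on the other end, 100 mm away centre to centre; which end is which varies. The point is its centre, 13 mm above its underside; z is up.
- spool_mid (a point): Grey plastic spool of fishing line, standing on its flange: 54 mm across, 32 mm high, with a 24 mm bore right through along z (about 60 g). At the start it stands on the other end of the lure box with nothing on it. The point is its centre, on the axis, 16 mm above its underside.
- lure_box_mid (a point): Long flat lure box with a clear lid over a grey tray of spoon lures: 175 mm long (its y axis), 62 mm wide (its x axis), 28 mm high (z), about 220 g, latched. It is the bottom of the pile and stands on the table. The point is its centre, 14 mm above its underside. Grip it across its 62 mm width.
- tray_floor (a point): A spot in the free part of the plywood sinker tray (fixed), on the upper face of its floor. The tray measures 130 mm (x) by 200 mm (y) outside, has 6 mm walls that rise 16 mm above the floor, and its floor lies 6 mm above the table; the spot is on its lengthwise middle line, 36 mm to -y of the tray's centre. Two like stones, 44 mm across and 28 mm high, are fixed in the +y half, 92 to 96 mm to +y of the spot and about 30 mm to either side.
- tin_seat (a point): Centre of the floor of the empty round seat of the tin board (fixed): a recess 74 mm across and 7 mm deep in a wooden board 95 mm (x) by 205 mm (y), 18 mm thick. The point is on the recess floor, 11 mm above the table. A like tin (26 mm high) stands on the board 100 mm to +y of it.
- dowel_foot (a point): Foot of the empty dowel of the line stand (fixed), on the upper face of its wooden base, which is 18 mm thick, 80 mm (x) by 190 mm (y). The dowel is upright (z), 10 mm thick and 52 mm high above this point, with a rounded top. A second dowel with a like spool on it stands 100 mm to +y.
- organiser_top (a point): Centre of the flat top of the fixed six-drawer plastic organiser, 112 mm above the table. The organiser is 140 mm deep (x, drawers towards -x) and 230 mm wide (y). A rim 8 mm high runs round the top; inside it the flat measures 118 mm (x) by 200 mm (y). One upper drawer may stand up to 20 mm open; that does not matter.
- oil_bottle_mid (a point): Bystander: little white bottle of reel oil with a black spout, standing loose, 29 mm across, 74 mm high; the point is on its axis 37 mm up. Leave it alone.
- mug_mid (a point): Bystander: white mug, 74 mm across, 85 mm high, standing loose; the point is on its axis 42 mm up. Leave it alone.
Not all that is in view belongs to the job. Leave any pink look-alike of the part that bears dowel_foot alone.

How it is judged:
By the outcome, as a careful person would: the job done as asked, in the order asked, and still so for the second after the job is handed in, with the robot touching nothing.
It also fails if it takes over 128 s, if anything falls off the work surface, if the arm or the gripper's body presses on something with over 40 N, if the wrist force passes 120 N, or if a joint passes its speed limit or range.

## Working session

There is one attempt and no reset: what is moved stays moved. The work goes in short steps, Python scripts to look and compute and a tool call to move; the robot and the scene stay as the last step left them, time stands still between calls to the robot, and variables do not carry over. Pictures are saved under pics/ and viewed, at most 14 in all, crops included, and the job is handed in when it is done.

Besides the shell and the picture viewer there is one more tool, called in YAML: its name, and indented under it one key for each argument. step_arm: Moves the arm, as the interface text tells. Its arguments: {"type":"object","properties":{"commands":{"type":"array","items":{"type":"number"}},"gripper":{"type":"number"},"force":{"type":"number"}},"required":["commands"]}

```bash
mkdir -p pics
cat > h.py <<'E'
import numpy as np, cv2, json
from station import robot, capture, ticket
def snap(n,f):
    c=capture(n); cv2.imwrite(f'pics/{f}.png',c['frame'][:,:,::-1])
    np.savez(f'pics/{f}.npz',**{k:np.array(v) for k,v in c.items()}); return c
def cam(f):
    c=np.load(f'pics/{f}.npz'); R=cv2.Rodrigues(c['rvec'].astype(float))[0]; t=c['tvec'].astype(float).ravel()
    return float(240/np.tan(np.radians(float(c['fov_y']))/2)),float(c['cx']),float(c['cy']),R,t
def ray(f,u,v,z):
    F,cx,cy,R,t=cam(f); o=-R.T@t; d=R.T@np.array([(u-cx)/F,(v-cy)/F,1]); return o+d*(z-o[2])/d[2]
def proj(f,p):
    F,cx,cy,R,t=cam(f); q=R@np.array(p,float)+t; return np.array([cx+F*q[0]/q[2],cy+F*q[1]/q[2]])
E
python3 - <<'E'
from h import *
for n in("scene","top"):
    snap(n,n+'0'); F,cx,cy,R,t=cam(n+'0'); print(n,F,cx,cy,-R.T@t,R[2])
s=robot.read_state();print(s['tool_pos'],s['tool_rot'],s['time'])
E
```

```text
scene 460.4455737323138 317.51744342766995 246.0709362979987 [1.30233772 0.40174452 0.80291114] [-0.72632163 -0.32730079 -0.60442624]
top 485.1372260598407 312.67074132293607 244.604036551718 [3.39450298e-01 5.04545166e-04 1.24948401e+00] [ 0.06716517  0.02260875 -0.99748568]
[0.20381995 0.56405119 0.23025094] [[-9.40488963e-01  3.39823523e-01 -6.94826757e-04]
 [ 3.39824219e-01  9.40487554e-01 -1.63124562e-03]
 [ 9.91402843e-05 -1.77028746e-03 -9.99998428e-01]] 0.1
```

View pics/scene0.png

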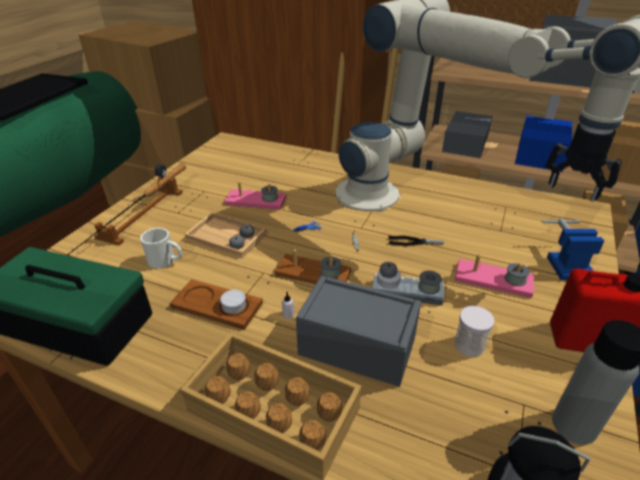

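View pics/top0.png

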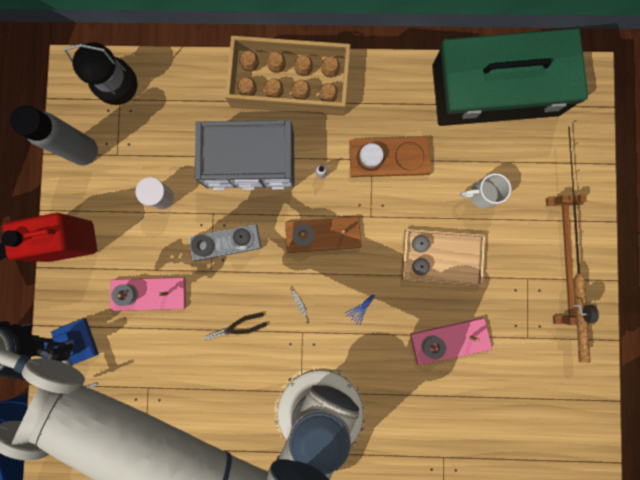

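The top view, where up is +x and left is +y, shows:
- The pile is at (225,242): the tin with the sinker on it at (242,237), and the spool at (203,245).
- The organiser is at (244,155), the tin board at (391,156) with its empty seat at (410,156), and the tray at (445,256).
- The oil bottle is at (320,172) and the mug at (492,190).

There are three possible line stands: brown at (323,234), pink at (147,294) and pink at (452,340). The brown wooden one fits the description, because the pink ones are the look-alikes to leave alone. I'll confirm in an enlarged crop.

Run:
```python
from h import *
a=cv2.imread('pics/top0.png')
c=cv2.resize(a[120:290,185:495],None,fx=2.5,fy=2.5,interpolation=cv2.INTER_CUBIC);cv2.imwrite('pics/ctop.png',c)
a=cv2.imread('pics/scene0.png')
c=cv2.resize(a[200:360,160:460],None,fx=2.6,fy=2.6,interpolation=cv2.INTER_CUBIC);cv2.imwrite('pics/cscene.png',c)
```

```text
(no output)
```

View pics/ctop.png

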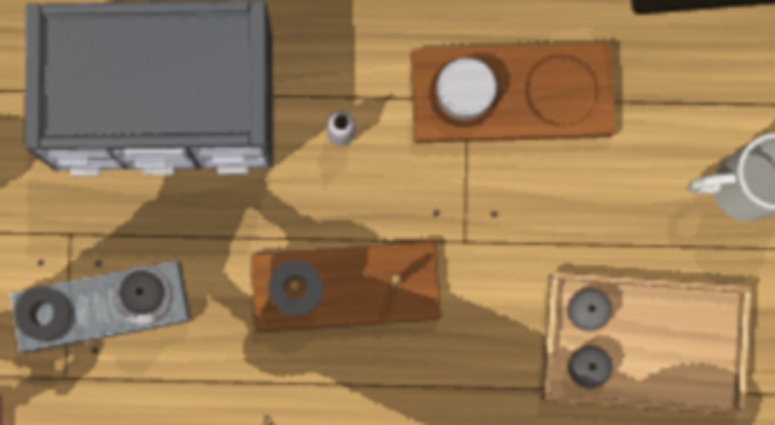

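View pics/cscene.png

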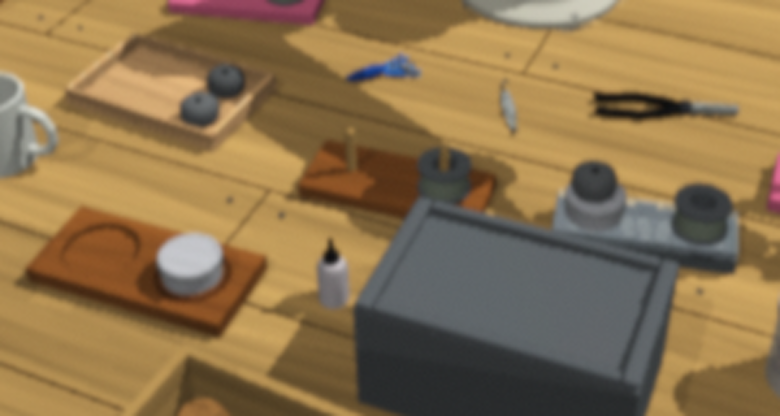

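Both crops confirm the brown wooden stand: the spool is on its +y dowel at crop (295,287), and the empty dowel is at (397,278). Next I'll measure.

Run:
```python
from h import *
P=lambda x,y,z:ray('top0',185+(x+.5)/2.5-.5,120+(y+.5)/2.5-.5,z)
S=lambda p:(proj('scene0',p)-[160,200]+.5)*2.6-.5
def show(n,p):print(n,p.round(4),'scene crop',S(p).round(0))
show('sinkertop',P(141,291,.082));show('spooltop',P(45,314,.060))
show('seat',P(562,90,.018));show('twin',P(466,89,.037))
show('dowelfoot?',P(397,279,.07)); show('spool2top',P(295,288,.05))
show('stone1',P(590,309,.034));show('stone2',P(591,367,.034))
show('oil',P(341,121,.074))
show('mug top',P(783,172,.085))
for n,z,c in(('lure',.028,[(10,294),(178,262),(188,318),(20,352)]),('org',.12,[(28,5),(265,2),(271,147),(33,147)]),('board',.018,[(412,50),(614,41),(617,132),(415,140)]),('tray',.022,[(553,273),(750,291),(743,411),(546,400)]),('stand',.018,[(251,254),(436,241),(439,319),(256,331)])):
    q=np.array([P(*a,z) for a in c]); m=q.mean(0)
    d=q[0]+q[3]-q[1]-q[2]; L=np.linalg.norm(d)/2; W=np.linalg.norm(q[0]+q[1]-q[2]-q[3])/2
    show(n,m);print('  L,W',L.round(3),W.round(3),'yaw of +y deg',np.degrees(np.arctan2(-d[0],d[1])).round(1))
```

```text
sinkertop [0.435  0.2009 0.082 ] scene crop [594. 167.]
spooltop [0.412 0.299 0.06 ] scene crop [700. 197.]
seat [ 0.6563 -0.2148  0.018 ] scene crop [102. 246.]
twin [ 0.6507 -0.1147  0.037 ] scene crop [192. 257.]
dowelfoot? [ 0.453  -0.0472  0.07  ] scene crop [351. 126.]
spool2top [0.4438 0.053  0.05  ] scene crop [446. 160.]
stone1 [ 0.4304 -0.242   0.034 ] scene crop [201.  98.]
stone2 [ 0.3724 -0.2434  0.034 ] scene crop [227.  70.]
oil [0.6072 0.0108 0.074 ] scene crop [333. 234.]
mug top [ 0.5627 -0.4156  0.085 ] scene crop [-17.  89.]
lure [0.4228 0.2524 0.028 ] scene crop [645. 217.]
  L,W 0.174 0.059 yaw of +y deg 12.4
org [0.6377 0.1935 0.12  ] scene crop [516. 276.]
  L,W 0.226 0.139 yaw of +y deg 1.4
board [ 0.6548 -0.166   0.018 ] scene crop [146. 259.]
  L,W 0.207 0.094 yaw of +y deg 3.5
tray [ 0.3977 -0.3026  0.022 ] scene crop [172.  78.]
  L,W 0.198 0.125 yaw of +y deg -3.0
stand [0.4496 0.0031 0.018 ] scene crop [398. 176.]
  L,W 0.188 0.079 yaw of +y deg 5.1
```

```bash
cat >> h.py <<'E'
def go(x,y,z,h=None):
    s=robot.read_state(); R=np.array(s['tool_rot']); p=np.array(s['tool_pos'])
    h0=np.degrees(np.arctan2(R[1,1],R[0,1])); d=R.T@(np.array([x,y,z])-p)/.03
    print('delta units',d.round(2),'yaw',0 if h is None else round(((h0-h+90)%180-90)/8,2),'| t',round(s['time'],2),'pos',p.round(4),'h',h0.round(1),'gap',round(s['finger_gap'],3),'ff',np.round(s['finger_force'],1),'F',np.round(s['force'],1))
E
python3 -c "
from h import *
go(.435,.201,.2,13)"
```

```text
delta units [-11.36  -8.76   1.02] yaw 7.14 | t 0.1 pos [0.2038 0.5641 0.2303] h 70.1 gap 1.0 ff 0.0 F [ 1.1  0.2 -0.8]
```

step_arm:
  commands: [-1.2,-0.9,0,0.7,-2.4,-1.8,0,1.5,-3.6,-2.7,0,2.2,-4.8,-3.6,0,3,-6,-4.6,0,3.8]
  gripper: 1

```text
time: 0.6
tool_pos: [0.3268, 0.3718, 0.2307]
tool_rot: [[-0.636, 0.772, -0.0], [0.772, 0.636, -0.001], [-0.0, -0.001, -1.0]]
force: [1.3, 0.2, 0.7]
finger_gap: 1.001
finger_force: 0.0
```

```bash
python3 -c "
from h import *
go(.435,.201,.2,13)"
```

```text
delta units [-6.69 -0.84  1.02] yaw 3.31 | t 0.6 pos [0.3268 0.3718 0.2307] h 39.5 gap 1.001 ff 0.0 F [1.3 0.2 0.7]
```

step_arm:
  commands: [-1.4,-0.2,0,0.7,-2.8,-0.4,0.2,1.4,-4.2,-0.5,0.5,2.1,-5.5,-0.7,0.8,2.8,-6.69,-0.84,1.02,3.3]

```text
time: 1.1
tool_pos: [0.4356, 0.201, 0.1996]
tool_rot: [[-0.226, 0.974, -0.001], [0.974, 0.226, -0.001], [-0.0, -0.001, -1.0]]
force: [-0.1, 0.3, -0.0]
finger_gap: 0.999
finger_force: 0.0
```

```bash
python3 -c "
from h import *
snap('wrist','w1');go(.435,.201,.055,13)
print(proj('w1',(.435,.2009,.082)),proj('w1',(.412,.299,.06)))"
```

```text
delta units [ 0.17 -0.05  4.77] yaw -0.04 | t 1.15 pos [0.4376 0.197  0.1982] h 12.7 gap 1.0 ff 0.0 F [ 1.2 -3.3 -1.2]
[318.15422256 232.49158455] [317.86124052  63.01021769]
```

View pics/w1.png

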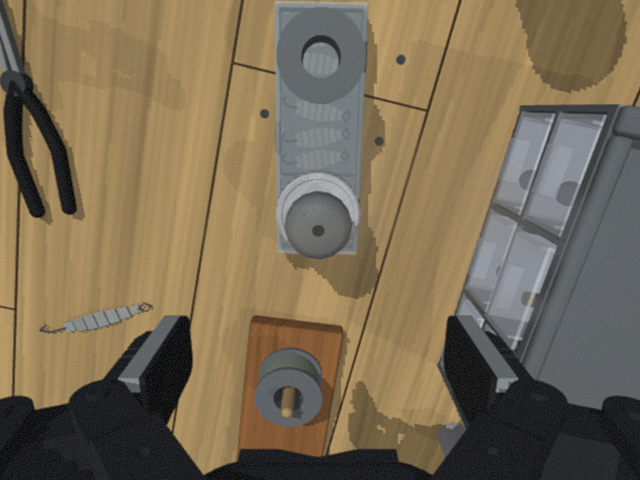

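The wrist view shows the sinker hole at (318,230), close to my predicted (318,232), and the spool bore at (321,55). The gripper has room on both sides.

step_arm:
  commands: [0,0,0,0,0,0,0,0]

```text
time: 1.35
tool_pos: [0.435, 0.2031, 0.2005]
tool_rot: [[-0.231, 0.973, -0.001], [0.973, 0.231, 0.0], [0.0, -0.001, -1.0]]
force: [0.8, 0.2, 0.1]
finger_gap: 1.002
finger_force: 0.0
```

```bash
python3 -c "
from h import *
print(ray('w1',318,230,.082),ray('w1',321.5,55.5,.06));snap('wrist','w2')
go(.435,.201,.055,13)
# circle detect in w2
g=cv2.cvtColor(cv2.imread('pics/w2.png'),cv2.COLOR_BGR2GRAY)
print(proj('w2',(.435,.2009,.082)),proj('w2',(.412,.299,.06)))
c=cv2.HoughCircles(cv2.medianBlur(g,3)[:280,240:400],cv2.HOUGH_GRADIENT,1,40,param1=120,param2=25,minRadius=25,maxRadius=55)
print(c+[240,0,0])
"
```

```text
[0.43453831 0.20245963 0.082     ] [0.41318771 0.30360668 0.06      ]
delta units [-0.09 -0.02  4.86] yaw 0.05 | t 1.4 pos [0.4349 0.2036 0.2008] h 13.4 gap 1.002 ff 0.0 F [-0.9  0.1  0.7]
[318.28892314 235.63573082] [318.754295    67.27177065]
[[[316.5        216.5         41.        ]
  [326.5         61.5         51.09999847]]]
```

step_arm:
  commands: [-0.04,0,1.2,0,-0.06,0,2.4,0,-0.06,0,3.4,0,-0.06,0,4.2,0,-0.06,0,4.6,0]

```text
time: 1.9
tool_pos: [0.4339, 0.2019, 0.0603]
tool_rot: [[-0.233, 0.972, -0.003], [0.972, 0.233, -0.001], [-0.0, -0.003, -1.0]]
force: [-0.3, 1.0, 0.2]
finger_gap: 1.002
finger_force: 0.0
```

```bash
python3 -c "
from h import *
go(.435,.2015,.055,13)"
```

```text
delta units [-0.02  0.03  0.18] yaw 0.06 | t 1.9 pos [0.4339 0.2019 0.0603] h 13.5 gap 1.002 ff 0.0 F [-0.3  1.   0.2]
```

step_arm:
  commands: [0,0.02,0.22,0,0,0.02,0.22,0,0,0.02,0.22,0]

```text
time: 2.2
tool_pos: [0.4369, 0.2018, 0.0576]
tool_rot: [[-0.231, 0.973, 0.002], [0.973, 0.231, 0.001], [0.0, 0.002, -1.0]]
force: [-0.4, -0.3, 0.8]
finger_gap: 1.001
finger_force: 0.0
```

step_arm:
  commands: [0,0,0,0,0,0,0,0,0,0,0,0,0,0,0,0,0,0,0,0]
  gripper: 0
  force: 40

```text
time: 2.7
tool_pos: [0.4367, 0.2014, 0.0571]
tool_rot: [[-0.23, 0.973, 0.001], [0.973, 0.23, 0.001], [0.0, 0.001, -1.0]]
force: [0.0, -0.8, 5.9]
finger_gap: 0.493
finger_force: 40.7
```

step_arm:
  commands: [0,0,0,0,0,0,0,0,0,0,0,0,0,0,0,0,0,0,0,0]

```text
time: 3.2
tool_pos: [0.4366, 0.2014, 0.0571]
tool_rot: [[-0.231, 0.973, 0.001], [0.973, 0.231, 0.0], [0.0, 0.001, -1.0]]
force: [-1.8, -0.5, 6.1]
finger_gap: 0.495
finger_force: 40.7
```

step_arm:
  commands: [0,0,-0.15,0,0,0,-0.4,0,0,0,-0.8,0,0,0,-1.4,0,0,0,-2,0]

```text
time: 3.7
tool_pos: [0.4361, 0.2012, 0.1172]
tool_rot: [[-0.231, 0.973, -0.0], [0.973, 0.231, -0.0], [-0.0, -0.0, -1.0]]
force: [0.4, -0.6, -1.1]
finger_gap: 0.494
finger_force: 40.8
```

```bash
python3 -c "
from h import *
snap('wrist','w3');go(.3958,-.3385,.1,13)
"
```

```text
delta units [-17.2   -5.51   0.66] yaw 0.04 | t 3.75 pos [0.4376 0.2018 0.1211] h 13.3 gap 0.497 ff 40.9 F [0.4 0.4 1.7]
```

View pics/w3.png

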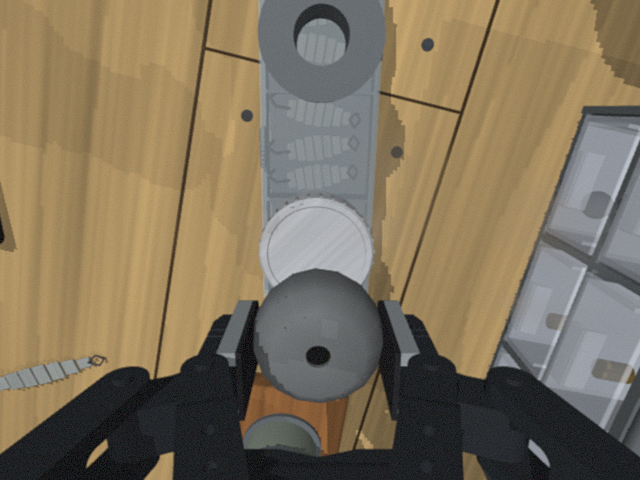

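The sinker is held level at (318,335). The tin's lid is at (317,250) and did not move.

step_arm:
  commands: [-0.6,-0.2,0,0,-1.7,-0.55,0,0,-3,-0.97,0,0,-4.4,-1.4,0,0,-5.8,-1.86,0,0]

```text
time: 4.25
tool_pos: [0.4218, 0.0177, 0.1163]
tool_rot: [[-0.232, 0.973, 0.001], [0.973, 0.232, -0.0], [-0.0, 0.001, -1.0]]
force: [1.2, 0.0, -1.7]
finger_gap: 0.488
finger_force: 40.8
```

step_arm:
  commands: [-1.4,-0.45,0,0,-2.8,-0.9,0,0,-4.2,-1.35,0,0,-5.6,-1.8,0,0,-7,-2.24,0,0]

```text
time: 4.75
tool_pos: [0.4046, -0.2026, 0.1165]
tool_rot: [[-0.23, 0.973, 0.001], [0.973, 0.23, -0.0], [-0.001, 0.001, -1.0]]
force: [1.0, 0.6, -1.0]
finger_gap: 0.491
finger_force: 40.8
```

step_arm:
  commands: [-1.3,-0.4,0,0,-2.5,-0.8,0,0,-3.5,-1.1,0,0,-4.2,-1.32,0,0,-4.4,-1.4,0,0]

```text
time: 5.25
tool_pos: [0.394, -0.3408, 0.1159]
tool_rot: [[-0.228, 0.974, -0.0], [0.974, 0.228, -0.0], [-0.0, -0.0, -1.0]]
force: [-0.5, 0.2, -2.6]
finger_gap: 0.488
finger_force: 40.8
```

```bash
python3 -c "
from h import *
go(.3958,-.3385,.1,13)
"
```

```text
delta units [0.06 0.08 0.53] yaw 0.02 | t 5.25 pos [ 0.394  -0.3408  0.1159] h 13.2 gap 0.488 ff 40.8 F [-0.5  0.2 -2.6]
```

step_arm:
  commands: [0.05,0.05,0.8,0,0.05,0.05,1.7,0,0.05,0.05,2.5,0,0.05,0.05,3,0,0.05,0.05,3.2,0]

```text
time: 5.75
tool_pos: [0.3952, -0.3358, 0.0184]
tool_rot: [[-0.231, 0.973, -0.002], [0.973, 0.231, 0.002], [0.002, -0.001, -1.0]]
force: [-0.4, -0.5, -2.1]
finger_gap: 0.493
finger_force: 40.8
```

step_arm:
  commands: [0,0,0.06,0,0,0,0.12,0,0,0,0.18,0,0,0,0.24,0,0,0,0.24,0]

```text
time: 6.25
tool_pos: [0.3958, -0.3372, 0.0131]
tool_rot: [[-0.23, 0.973, 0.0], [0.973, 0.23, -0.0], [-0.0, 0.0, -1.0]]
force: [0.1, 0.1, -1.0]
finger_gap: 0.487
finger_force: 40.8
```

step_arm:
  commands: [0,0,0.04,0,0,0,0.08,0,0,0,0.12,0,0,0,0.12,0]

```text
time: 6.65
tool_pos: [0.3957, -0.3371, 0.0092]
tool_rot: [[-0.231, 0.973, -0.0], [0.973, 0.231, -0.0], [-0.0, -0.0, -1.0]]
force: [1.1, 0.6, -0.4]
finger_gap: 0.494
finger_force: 40.8
```

step_arm:
  commands: [0,0,0.03,0,0,0,0.06,0,0,0,0.06,0]

```text
time: 6.95
tool_pos: [0.3958, -0.3371, 0.0091]
tool_rot: [[-0.231, 0.973, 0.0], [0.973, 0.231, -0.0], [-0.0, 0.0, -1.0]]
force: [-4.9, 3.3, 9.1]
finger_gap: 0.492
finger_force: 41.6
```

step_arm:
  commands: [0,0,0,0,0,0,0,0,0,0,0,0,0,0,0,0]
  gripper: 0.8

```text
time: 7.35
tool_pos: [0.3957, -0.337, 0.0072]
tool_rot: [[-0.231, 0.973, -0.0], [0.973, 0.231, 0.0], [0.0, -0.0, -1.0]]
force: [0.3, -0.1, -0.4]
finger_gap: 0.798
finger_force: 0.0
```

step_arm:
  commands: [0,0,-0.4,0,0,0,-1.2,0,0,0,-2.2,0,0,0,-3.2,0,0,0,-4,0]

```text
time: 7.85
tool_pos: [0.3961, -0.3374, 0.1306]
tool_rot: [[-0.231, 0.973, 0.002], [0.973, 0.231, -0.002], [-0.002, 0.001, -1.0]]
force: [0.1, -0.7, 0.3]
finger_gap: 0.801
finger_force: 0.0
```

```bash
python3 -c "
from h import *
snap('wrist','w4');snap('top','t4')
go(.434,.2,.15,13)
print(ray('w3',317,252,.054), ray('w3',321,39,.06), proj('w4',(.3958,-.3375,.034)))
"
```

```text
delta units [17.18  5.33 -0.66] yaw 0.04 | t 7.95 pos [ 0.3973 -0.3386  0.1331] h 13.3 gap 0.8 ff 0.0 F [ 0.5 -0.8 -0. ]
[0.43373984 0.2064435  0.054     ] [0.41304022 0.30152907 0.06      ] [318.28619619 242.47056443]
```

View pics/w4.png

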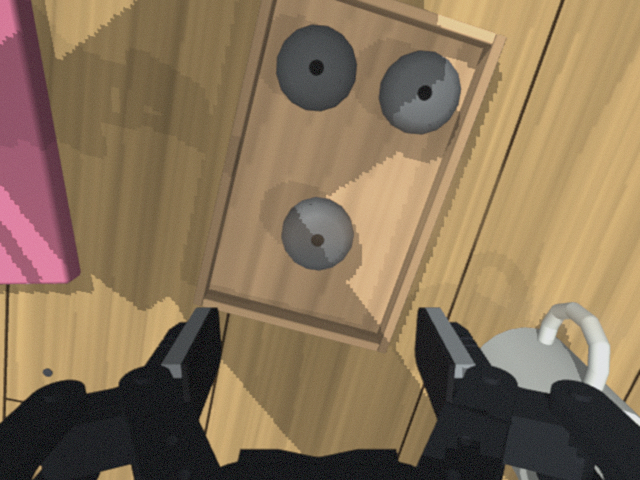

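The sinker sits on the tray floor at (318,235), in the free half; its two fellows are at (317,68) and (424,92). Now the tin.

step_arm:
  commands: [0.6,0.2,-0.1,0,1.7,0.5,-0.3,0,3,0.93,-0.6,0,4.4,1.4,-0.6,0,5.8,1.8,-0.6,0]
  gripper: 1

```text
time: 8.45
tool_pos: [0.408, -0.1538, 0.1454]
tool_rot: [[-0.23, 0.973, 0.0], [0.973, 0.23, 0.0], [0.0, 0.0, -1.0]]
force: [1.2, -0.7, 0.5]
finger_gap: 1.001
finger_force: 0.0
```

step_arm:
  commands: [1.4,0.44,0,0,2.8,0.87,0,0,4.2,1.3,0,0,5.6,1.74,0,0,7,2.17,0,0]

```text
time: 8.95
tool_pos: [0.4226, 0.0658, 0.1452]
tool_rot: [[-0.23, 0.973, 0.0], [0.973, 0.23, -0.0], [-0.0, 0.0, -1.0]]
force: [1.8, -0.2, 0.0]
finger_gap: 0.994
finger_force: 0.0
```

step_arm:
  commands: [1.3,0.4,0,0,2.5,0.8,0,0,3.5,1.1,0,0,4.2,1.3,0,0,4.4,1.36,0,0]

```text
time: 9.45
tool_pos: [0.4318, 0.2037, 0.1448]
tool_rot: [[-0.233, 0.972, -0.001], [0.972, 0.233, -0.0], [0.0, -0.001, -1.0]]
force: [-0.7, -0.6, -0.9]
finger_gap: 1.005
finger_force: 0.0
```

step_arm:
  commands: [0,0,0,0,0,0,0,0]

```text
time: 9.65
tool_pos: [0.4323, 0.201, 0.1453]
tool_rot: [[-0.23, 0.973, -0.0], [0.973, 0.23, -0.001], [-0.001, -0.001, -1.0]]
force: [0.0, 0.5, 0.5]
finger_gap: 0.999
finger_force: 0.0
```

```bash
python3 -c "
from h import *
snap('wrist','w5')
g=cv2.cvtColor(cv2.imread('pics/w5.png'),cv2.COLOR_BGR2GRAY)
c=cv2.HoughCircles(cv2.medianBlur(g,3)[:300,240:400],cv2.HOUGH_GRADIENT,1,40,param1=120,param2=20,minRadius=30,maxRadius=65)
c=c[0]+[240,0,0];print(c)
for u,v,r in c: print(ray('w5',u,v,.054),ray('w5',u,v,.06))
go(.434,.2,.033,13)
"
```

```text
[[324.5        236.5         47.70000076]
 [334.5         43.5         62.        ]]
[0.43403585 0.20691961 0.054     ] [0.43353209 0.20865132 0.06      ]
[0.4154045  0.30542492 0.054     ] [0.4153781  0.30463276 0.06      ]
delta units [-0.04  0.04  3.75] yaw 0.03 | t 9.7 pos [0.4324 0.2009 0.1454] h 13.3 gap 0.993 ff 0.0 F [0.6 0.3 0.7]
```

View pics/w5.png

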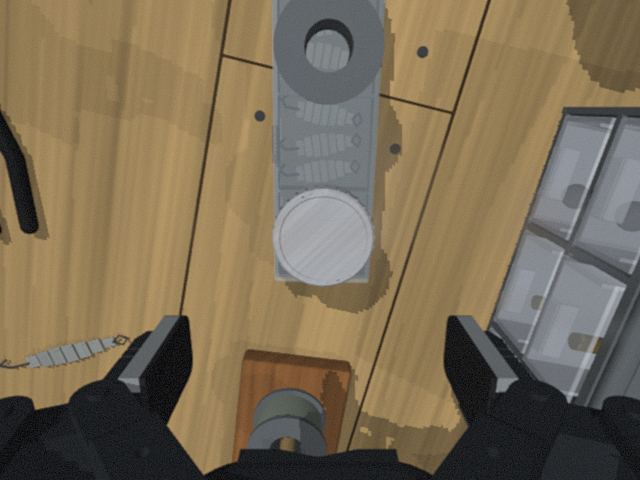

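The tin's lid is centred at (323,236) and the spool's top at (330,43). I'll check how well the wrist and top cameras agree.

```bash
python3 -c "
from h import *
print(ray('w4',317,68,.034),ray('w4',424,92,.034),ray('w4',318,240,.034))
for n in('t4',):
  g=cv2.cvtColor(cv2.imread('pics/t4.png'),cv2.COLOR_BGR2GRAY)
  cv2.imwrite('pics/ct4.png',cv2.resize(cv2.imread('pics/t4.png')[210:290,190:490],None,fx=2.6,fy=2.6,interpolation=cv2.INTER_CUBIC))
print('spool', ray('w5',330,43,.06))
print('lure end', [ray('w5',*p,.028) for p in((275,280),(370,280))])
"
```

```text
[ 0.37337183 -0.24578393  0.034     ] [ 0.43062535 -0.24427865  0.034     ] [ 0.39529219 -0.33607703  0.034     ]
spool [0.41320429 0.30434812 0.06      ]
lure end [array([0.41190014, 0.16342256, 0.028     ]), array([0.47179899, 0.17759484, 0.028     ])]
```

View pics/ct4.png

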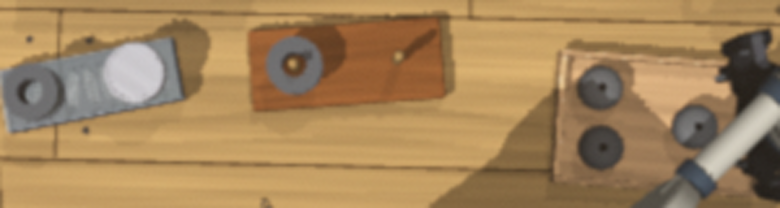

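Taking the tin at (.434, .2065) and the spool at (.413, .304) puts them 100 mm apart, as given.

step_arm:
  commands: [0.17,0.09,1,0,0.17,0.09,2,0,0.17,0.09,2.8,0,0.17,0.09,3.4,0,0.17,0.09,3.6,0]

```text
time: 10.2
tool_pos: [0.4327, 0.2059, 0.0352]
tool_rot: [[-0.229, 0.973, -0.003], [0.973, 0.229, -0.002], [-0.001, -0.004, -1.0]]
force: [-0.6, 0.2, 0.4]
finger_gap: 0.999
finger_force: 0.0
```

step_arm:
  commands: [0,0,0.1,0,0,0,0.1,0,0,0,0.1,0]

```text
time: 10.5
tool_pos: [0.4346, 0.2075, 0.0359]
tool_rot: [[-0.23, 0.973, 0.002], [0.973, 0.23, 0.001], [0.0, 0.002, -1.0]]
force: [1.1, 0.7, 0.6]
finger_gap: 1.002
finger_force: 0.0
```

step_arm:
  commands: [0,0,0,0,0,0,0,0,0,0,0,0,0,0,0,0,0,0,0,0]
  gripper: 0
  force: 40

```text
time: 11.0
tool_pos: [0.4344, 0.2077, 0.0356]
tool_rot: [[-0.231, 0.973, 0.002], [0.973, 0.231, 0.001], [0.0, 0.002, -1.0]]
force: [-0.4, -0.1, 5.6]
finger_gap: 0.662
finger_force: 43.2
```

step_arm:
  commands: [0,0,-0.2,0,0,0,-0.6,0,0,0,-1.4,0,0,0,-2.6,0,0,0,-3.8,0]

```text
time: 11.5
tool_pos: [0.4333, 0.2073, 0.1497]
tool_rot: [[-0.231, 0.973, -0.001], [0.973, 0.231, -0.0], [-0.0, -0.001, -1.0]]
force: [1.4, 0.1, -1.5]
finger_gap: 0.661
finger_force: 42.9
```

step_arm:
  commands: [0,0,-0.5,0,0,0,-0.6,0]

```text
time: 11.7
tool_pos: [0.4348, 0.2079, 0.169]
tool_rot: [[-0.231, 0.973, 0.004], [0.973, 0.231, 0.002], [0.001, 0.004, -1.0]]
force: [-0.2, 0.1, -1.5]
finger_gap: 0.658
finger_force: 42.9
```

```bash
python3 -c "
from h import *
go(.656,-.216,.16,3.3)
"
```

```text
delta units [-15.45   3.92   0.31] yaw 1.25 | t 11.7 pos [0.4348 0.2079 0.169 ] h 13.3 gap 0.658 ff 42.9 F [-0.2  0.1 -1.5]
```

step_arm:
  commands: [-0.5,0.13,0,0,-1.5,0.38,0,0,-2.7,0.69,0,0,-4,1.02,0,0,-5.3,1.35,0,0]

```text
time: 12.2
tool_pos: [0.5095, 0.0608, 0.1639]
tool_rot: [[-0.231, 0.973, -0.004], [0.973, 0.231, -0.0], [0.001, -0.004, -1.0]]
force: [0.8, 0.5, -0.6]
finger_gap: 0.662
finger_force: 42.9
```

step_arm:
  commands: [-1.3,0.33,0,0,-2.6,0.66,0,0,-3.9,0.99,0,0,-5.2,1.32,0,0,-6.4,1.62,0,0]

```text
time: 12.7
tool_pos: [0.6012, -0.1151, 0.1634]
tool_rot: [[-0.23, 0.973, -0.004], [0.973, 0.23, 0.001], [0.002, -0.004, -1.0]]
force: [0.3, 1.1, -0.4]
finger_gap: 0.66
finger_force: 42.9
```

step_arm:
  commands: [-1.1,0.28,0,0,-2.1,0.53,0,0,-2.9,0.73,0,0,-3.5,0.9,0,0,-3.75,0.95,0,0]

```text
time: 13.2
tool_pos: [0.6546, -0.2178, 0.1628]
tool_rot: [[-0.229, 0.973, -0.005], [0.973, 0.229, 0.001], [0.002, -0.004, -1.0]]
force: [0.1, -0.1, -1.6]
finger_gap: 0.663
finger_force: 42.9
```

step_arm:
  commands: [0,0,0,0,0,0,0,0]

```text
time: 13.4
tool_pos: [0.6547, -0.2156, 0.1654]
tool_rot: [[-0.231, 0.973, -0.002], [0.973, 0.231, 0.001], [0.001, -0.001, -1.0]]
force: [1.0, -0.3, -1.3]
finger_gap: 0.665
finger_force: 42.9
```

```bash
python3 -c "
from h import *
snap('wrist','w6');go(.656,-.216,.019)
print(proj('w6',(.656,-.216,.018)),proj('w6',(.6507,-.1147,.037)))
"
```

```text
delta units [-0.03  0.04  4.9 ] yaw 0 | t 13.45 pos [ 0.6548 -0.2154  0.166 ] h 13.4 gap 0.663 ff 42.9 F [-0.1  0.4 -1. ]
[320.8801264  221.99064291] [352.60842338  64.79567852]
```

View pics/w6.png

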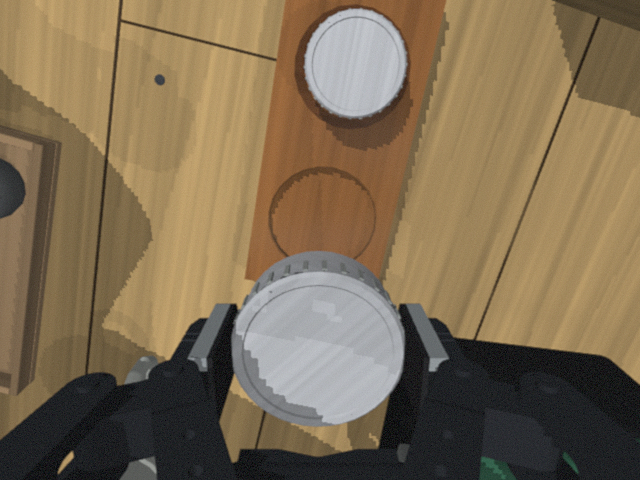

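The seat is centred at (322,217) and its twin tin at (356,63). The tin is held level, with its lid at (319,340).

```bash
python3 -c "
from h import *
print('held',ray('w6',319,340,.1653+.0184),'seat',ray('w6',322.5,217,.018),'twin',ray('w6',356,63,.037))
print('heldsinker',ray('w3',318,355,.117+.025))
"
```

```text
held [ 0.65368997 -0.21262302  0.1837    ] seat [ 0.65625977 -0.21227705  0.018     ] twin [ 0.65237734 -0.11330081  0.037     ]
heldsinker [0.43515309 0.2026537  0.142     ]
```

step_arm:
  commands: [0,0.07,0.9,0,0,0.07,2,0,0,0.07,3.1,0,0,0.07,4,0,0,0.07,4.5,0]

```text
time: 13.95
tool_pos: [0.6556, -0.2143, 0.0283]
tool_rot: [[-0.232, 0.973, -0.004], [0.973, 0.232, 0.002], [0.003, -0.003, -1.0]]
force: [-0.7, -0.3, -0.7]
finger_gap: 0.661
finger_force: 42.9
```

step_arm:
  commands: [0,0,0.04,0,0,0,0.08,0,0,0,0.12,0,0,0,0.16,0,0,0,0.2,0]

```text
time: 14.45
tool_pos: [0.6578, -0.2162, 0.0269]
tool_rot: [[-0.231, 0.973, 0.002], [0.973, 0.231, -0.001], [-0.001, 0.002, -1.0]]
force: [0.1, 0.0, -1.1]
finger_gap: 0.663
finger_force: 42.9
```

step_arm:
  commands: [0,0,0.05,0,0,0,0.1,0,0,0,0.15,0,0,0,0.2,0,0,0,0.23,0]

```text
time: 14.95
tool_pos: [0.6571, -0.2159, 0.0187]
tool_rot: [[-0.231, 0.973, -0.0], [0.973, 0.231, 0.0], [0.0, -0.0, -1.0]]
force: [-2.2, -0.3, 2.9]
finger_gap: 0.66
finger_force: 43.4
```

step_arm:
  commands: [0,0,0.02,0,0,0,0.05,0]

```text
time: 15.15
tool_pos: [0.6571, -0.216, 0.0186]
tool_rot: [[-0.231, 0.973, 0.0], [0.973, 0.231, -0.0], [-0.0, 0.0, -1.0]]
force: [-5.9, 2.2, 9.4]
finger_gap: 0.658
finger_force: 43.9
```

Seated at the expected height. Releasing.

step_arm:
  commands: [0,0,0,0,0,0,0,0,0,0,0,0,0,0,0,0]
  gripper: 0.95

```text
time: 15.55
tool_pos: [0.6571, -0.2159, 0.0168]
tool_rot: [[-0.231, 0.973, -0.0], [0.973, 0.231, 0.0], [0.0, -0.0, -1.0]]
force: [0.1, -0.1, -1.1]
finger_gap: 0.948
finger_force: 0.0
```

step_arm:
  commands: [0,0,-0.4,0,0,0,-1.4,0,0,0,-2.6,0,0,0,-3.8,0,0,0,-4.8,0]

```text
time: 16.05
tool_pos: [0.6575, -0.2161, 0.1649]
tool_rot: [[-0.231, 0.973, 0.003], [0.973, 0.231, -0.001], [-0.002, 0.003, -1.0]]
force: [-0.2, 0.2, -0.2]
finger_gap: 0.951
finger_force: 0.0
```

```bash
python3 -c "
from h import *
snap('wrist','w7')
g=cv2.cvtColor(cv2.imread('pics/w7.png'),cv2.COLOR_BGR2GRAY)
c=cv2.HoughCircles(cv2.medianBlur(g,3)[:300,220:460],cv2.HOUGH_GRADIENT,1,60,param1=120,param2=25,minRadius=30,maxRadius=70)
c=c[0]+[220,0,0];print(c)
for u,v,r in c: print(ray('w7',u,v,.037))
go(.413,.304,.16,13)
"
```

```text
[[348.5         63.5         49.79999924]
 [317.5        217.5         53.40000153]]
[ 0.65159763 -0.11539898  0.037     ]
[ 0.6552967  -0.20938924  0.037     ]
delta units [18.78 -3.98  0.22] yaw 0.04 | t 16.1 pos [ 0.659  -0.2166  0.1714] h 13.3 gap 0.948 ff 0.0 F [-0.6  0.3  3.5]
```

```bash
python3 -c "
from h import *
a=cv2.cvtColor(cv2.imread('pics/w7.png'),cv2.COLOR_BGR2HSV)
m=((a[:,:,1]<40)&(a[:,:,2]>120)).astype(np.uint8); m[:, :220]=0;m[:,460:]=0;m[310:]=0
n,l,st,ce=cv2.connectedComponentsWithStats(m)
for i in range(1,n):
  if st[i,4]>1500:print(st[i],ce[i],ray('w7',*ce[i],.037))
"
```

```text
[ 298    5  104  111 8855] [349.54432524  59.53167702] [ 0.65165049 -0.11318612  0.037     ]
[ 272  183   90   90 6132] [316.48874755 228.3444227 ] [ 0.65632848 -0.21660542  0.037     ]
```

step_arm:
  commands: [0.6,-0.12,0,0,1.8,-0.38,0,0,3.2,-0.68,0,0,4.7,-1,0,0,6.2,-1.3,0,0]
  gripper: 1

```text
time: 16.6
tool_pos: [0.5755, -0.0427, 0.1619]
tool_rot: [[-0.23, 0.973, 0.001], [0.973, 0.23, 0.0], [-0.0, 0.001, -1.0]]
force: [0.8, 0.3, -0.2]
finger_gap: 1.001
finger_force: 0.0
```

step_arm:
  commands: [1.5,-0.32,0,0,3,-0.64,0,0,4.5,-0.96,0,0,6,-1.28,0,0,7.4,-1.57,0,0]

```text
time: 17.1
tool_pos: [0.4783, 0.1629, 0.1622]
tool_rot: [[-0.231, 0.973, 0.002], [0.973, 0.231, 0.001], [0.0, 0.002, -1.0]]
force: [1.4, 0.9, 0.6]
finger_gap: 0.999
finger_force: 0.0
```

step_arm:
  commands: [1.4,-0.3,0,0,2.7,-0.57,0,0,3.8,-0.8,0,0,4.7,-1,0,0,5.15,-1.1,0,0]

```text
time: 17.6
tool_pos: [0.4105, 0.3058, 0.1619]
tool_rot: [[-0.233, 0.973, 0.001], [0.973, 0.233, 0.001], [0.001, 0.001, -1.0]]
force: [0.9, 0.2, -0.5]
finger_gap: 0.998
finger_force: 0.0
```

step_arm:
  commands: [0,0,0,0,0,0,0,0]

```text
time: 17.8
tool_pos: [0.412, 0.3033, 0.1614]
tool_rot: [[-0.231, 0.973, 0.001], [0.973, 0.231, -0.001], [-0.001, 0.0, -1.0]]
force: [0.6, -0.5, -0.3]
finger_gap: 0.999
finger_force: 0.0
```

```bash
python3 -c "
from h import *
snap('wrist','w8')
g=cv2.cvtColor(cv2.imread('pics/w8.png'),cv2.COLOR_BGR2GRAY)
for z,a in((.06,(15,26)),(.06,(38,65))):
  c=cv2.HoughCircles(cv2.medianBlur(g,3)[100:320,220:420],cv2.HOUGH_GRADIENT,1,60,param1=100,param2=18,minRadius=a[0],maxRadius=a[1])
  if c is not None:
    for u,v,r in c[0][:3]+[220,100,0]: print(u,v,r,ray('w8',u,v,z))
go(.413,.304,.03,13)
"
```

```text
319.5 241.5 19.600000381469727 [0.4125255  0.30261672 0.06      ]
320.5 234.5 48.5 [0.41209907 0.30695255 0.06      ]
delta units [0.03 0.03 4.38] yaw 0.03 | t 17.85 pos [0.4122 0.303  0.1613] h 13.3 gap 1.0 ff 0.0 F [-0.1 -0.1 -1. ]
```

step_arm:
  commands: [0.05,0.02,1.1,0,0.05,0.02,2.3,0,0.05,0.02,3.3,0,0.05,0.02,4,0,0.05,0.02,4.3,0]

```text
time: 18.35
tool_pos: [0.4113, 0.3034, 0.0293]
tool_rot: [[-0.229, 0.974, -0.003], [0.974, 0.229, -0.003], [-0.002, -0.004, -1.0]]
force: [-0.4, -0.4, -0.8]
finger_gap: 1.0
finger_force: 0.0
```

step_arm:
  commands: [0,0,0.03,0,0,0,0.06,0,0,0,0.06,0]

```text
time: 18.65
tool_pos: [0.4128, 0.3058, 0.0319]
tool_rot: [[-0.23, 0.973, 0.002], [0.973, 0.23, 0.001], [0.001, 0.002, -1.0]]
force: [0.5, 0.6, 0.2]
finger_gap: 0.999
finger_force: 0.0
```

step_arm:
  commands: [0,0,0,0,0,0,0,0,0,0,0,0,0,0,0,0,0,0,0,0]
  gripper: 0
  force: 35

```text
time: 19.15
tool_pos: [0.4123, 0.3059, 0.0314]
tool_rot: [[-0.231, 0.973, 0.002], [0.973, 0.231, 0.001], [0.001, 0.002, -1.0]]
force: [-1.1, 0.3, 5.6]
finger_gap: 0.611
finger_force: 37.2
```

step_arm:
  commands: [0,0,-0.15,0,0,0,-0.6,0,0,0,-1.5,0,0,0,-2.6,0,0,0,-3.7,0]

```text
time: 19.65
tool_pos: [0.4114, 0.3053, 0.1427]
tool_rot: [[-0.231, 0.973, -0.001], [0.973, 0.231, -0.0], [-0.0, -0.001, -1.0]]
force: [0.7, 0.2, -0.3]
finger_gap: 0.612
finger_force: 36.8
```

step_arm:
  commands: [0,0,-0.4,0,0,0,-0.4,0]

```text
time: 19.85
tool_pos: [0.4127, 0.3061, 0.1558]
tool_rot: [[-0.231, 0.973, 0.004], [0.973, 0.231, 0.002], [0.001, 0.004, -1.0]]
force: [0.2, -0.3, -0.8]
finger_gap: 0.615
finger_force: 36.8
```

```bash
python3 -c "
from h import *
go(.453,-.048,.155,13)
"
```

```text
delta units [-11.8   -1.41   0.  ] yaw 0.04 | t 19.85 pos [0.4127 0.3061 0.1558] h 13.3 gap 0.615 ff 36.8 F [ 0.2 -0.3 -0.8]
```

step_arm:
  commands: [-0.5,-0.06,0,0,-1.5,-0.18,0,0,-2.7,-0.32,0,0,-4,-0.48,0,0,-5.3,-0.63,0,0]

```text
time: 20.35
tool_pos: [0.4288, 0.1441, 0.1505]
tool_rot: [[-0.231, 0.973, -0.004], [0.973, 0.231, -0.002], [-0.001, -0.004, -1.0]]
force: [0.8, -0.5, -0.3]
finger_gap: 0.613
finger_force: 36.8
```

step_arm:
  commands: [-1.3,-0.16,0,0,-2.6,-0.31,0,0,-3.9,-0.47,0,0,-5,-0.6,0,0,-5.8,-0.69,0,0]

```text
time: 20.85
tool_pos: [0.4485, -0.0303, 0.1506]
tool_rot: [[-0.229, 0.974, -0.004], [0.974, 0.229, -0.0], [0.001, -0.004, -1.0]]
force: [0.3, 0.5, -0.2]
finger_gap: 0.612
finger_force: 36.8
```

step_arm:
  commands: [-0.5,-0.07,0,0,-0.7,-0.09,0,0,-0.7,-0.09,0,0,-0.7,-0.09,0,0]

```text
time: 21.25
tool_pos: [0.4517, -0.0483, 0.1523]
tool_rot: [[-0.231, 0.973, -0.002], [0.973, 0.231, 0.001], [0.001, -0.001, -1.0]]
force: [0.8, 0.2, -0.4]
finger_gap: 0.612
finger_force: 36.8
```

```bash
python3 -c "
from h import *
snap('wrist','w9');go(.453,-.048,.0214,13)
print(proj('w9',(.453,-.0472,.07)),proj('w9',(.453,-.0472,.018)))
"
```

```text
delta units [-0.01  0.04  4.37] yaw 0.05 | t 21.3 pos [ 0.4519 -0.048   0.1526] h 13.4 gap 0.614 ff 36.8 F [ 0.2 -0.3 -0.3]
[321.99309654 249.41866817] [321.40154364 224.7690683 ]
```

View pics/w9.png

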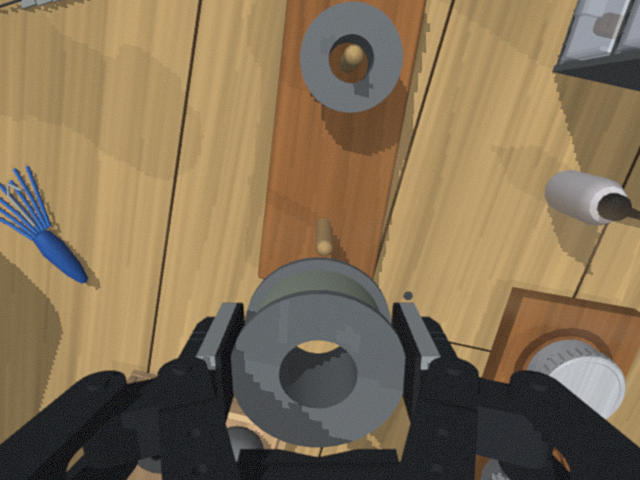

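The dowel tip is at (324,247) and its foot at (323,222). The spool is held level, with its top flange centred at about (318.5,368).

```bash
python3 -c "
from h import *
print('held',ray('w9',318.5,368,.1811),'tip',ray('w9',324,246,.0695),'foot',ray('w9',323.5,222,.018))
"
```

```text
held [ 0.45141774 -0.04874897  0.1811    ] tip [ 0.45365259 -0.0451855   0.0695    ] foot [ 0.45391011 -0.04503323  0.018     ]
```

step_arm:
  commands: [0.1,0.1,0.2,0,0.1,0.1,0.7,0,0.1,0.1,1.2,0,0.1,0.1,1.7,0,0.1,0.1,2.1,0]

```text
time: 21.8
tool_pos: [0.4537, -0.0448, 0.0878]
tool_rot: [[-0.231, 0.973, -0.002], [0.973, 0.231, 0.0], [0.001, -0.002, -1.0]]
force: [-0.9, -0.4, -0.8]
finger_gap: 0.614
finger_force: 36.8
```

step_arm:
  commands: [0,0,0.3,0,0,0,0.7,0,0,0,1.2,0,0,0,1.6,0,0,0,1.9,0]

```text
time: 22.3
tool_pos: [0.4541, -0.045, 0.0318]
tool_rot: [[-0.23, 0.973, -0.001], [0.973, 0.23, 0.0], [0.0, -0.001, -1.0]]
force: [-0.2, -0.0, -0.3]
finger_gap: 0.614
finger_force: 36.8
```

step_arm:
  commands: [0,0,0.05,0,0,0,0.1,0,0,0,0.15,0,0,0,0.2,0,0,0,0.24,0]

```text
time: 22.8
tool_pos: [0.4548, -0.0451, 0.0264]
tool_rot: [[-0.231, 0.973, 0.001], [0.973, 0.231, -0.0], [-0.0, 0.001, -1.0]]
force: [0.4, -0.0, -0.9]
finger_gap: 0.609
finger_force: 36.8
```

step_arm:
  commands: [0,0,0.04,0,0,0,0.08,0,0,0,0.12,0,0,0,0.16,0,0,0,0.17,0]

```text
time: 23.3
tool_pos: [0.4545, -0.0451, 0.0214]
tool_rot: [[-0.231, 0.973, 0.0], [0.973, 0.231, -0.0], [-0.0, 0.0, -1.0]]
force: [-2.2, -0.3, 4.3]
finger_gap: 0.613
finger_force: 37.3
```

step_arm:
  commands: [0,0,0.03,0,0,0,0.05,0]

```text
time: 23.5
tool_pos: [0.4546, -0.0451, 0.0213]
tool_rot: [[-0.231, 0.973, 0.0], [0.973, 0.231, -0.0], [-0.0, 0.0, -1.0]]
force: [-9.0, 0.7, 14.9]
finger_gap: 0.613
finger_force: 38.3
```

The spool is down on the base at the expected height. Releasing, then rising.

step_arm:
  commands: [0,0,0,0,0,0,0,0,0,0,0,0,0,0,0,0]
  gripper: 0.9

```text
time: 23.9
tool_pos: [0.4544, -0.0451, 0.0192]
tool_rot: [[-0.231, 0.973, -0.0], [0.973, 0.231, 0.0], [0.0, -0.0, -1.0]]
force: [-0.2, -0.2, -0.2]
finger_gap: 0.899
finger_force: 0.0
```

step_arm:
  commands: [0,0,-0.3,0,0,0,-1.2,0,0,0,-2.4,0,0,0,-3.6,0,0,0,-4.6,0]

```text
time: 24.4
tool_pos: [0.4547, -0.0451, 0.1604]
tool_rot: [[-0.231, 0.973, 0.002], [0.973, 0.231, -0.0], [-0.001, 0.002, -1.0]]
force: [0.1, -0.6, 0.1]
finger_gap: 0.896
finger_force: 0.0
```

```bash
python3 -c "
from h import *
go(.4235,.255,.16,12.5)
"
```

```text
delta units [9.97 1.29 0.01] yaw 0.1 | t 24.4 pos [ 0.4547 -0.0451  0.1604] h 13.3 gap 0.896 ff 0.0 F [ 0.1 -0.6  0.1]
```

step_arm:
  commands: [0.5,0.06,0,0,1.5,0.19,0,0,2.7,0.35,0,0,4,0.52,0,0,5.3,0.69,0,0]
  gripper: 1

```text
time: 24.9
tool_pos: [0.4377, 0.1157, 0.1583]
tool_rot: [[-0.23, 0.973, 0.001], [0.973, 0.23, 0.0], [-0.0, 0.001, -1.0]]
force: [0.7, 0.2, -0.8]
finger_gap: 1.0
finger_force: 0.0
```

step_arm:
  commands: [1.3,0.17,0,0,2.5,0.32,0,0,3.6,0.46,0,0,4.4,0.57,0,0,4.67,0.6,0,0]

```text
time: 25.4
tool_pos: [0.4227, 0.2569, 0.1579]
tool_rot: [[-0.233, 0.972, 0.0], [0.972, 0.233, 0.001], [0.001, 0.0, -1.0]]
force: [0.0, -0.2, -1.0]
finger_gap: 1.0
finger_force: 0.0
```

step_arm:
  commands: [0,0,0,0,0,0,0,0,0,0,0,0]

```text
time: 25.7
tool_pos: [0.4235, 0.2538, 0.1577]
tool_rot: [[-0.229, 0.973, 0.0], [0.973, 0.229, -0.0], [-0.0, 0.0, -1.0]]
force: [0.4, 0.8, -1.1]
finger_gap: 0.997
finger_force: 0.0
```

```bash
python3 -c "
from h import *
snap('wrist','w10');go(.4235,.255,.005,12.5)
"
```

```text
delta units [0.04 0.01 5.09] yaw 0.09 | t 25.75 pos [0.4235 0.2538 0.1576] h 13.2 gap 1.001 ff 0.0 F [ 1.1 -0.2 -1.2]
```

View pics/w10.png

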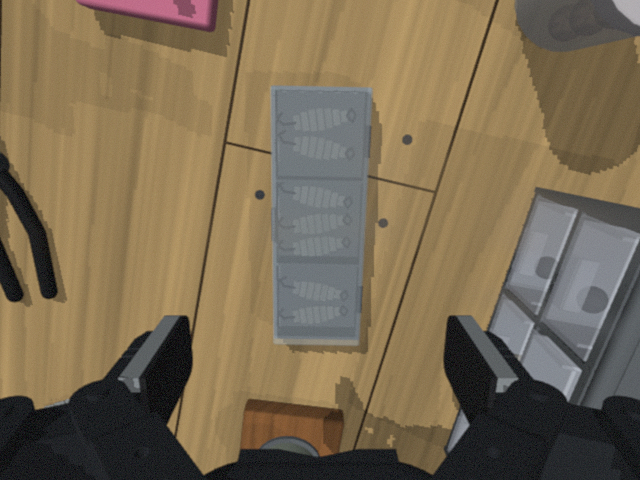

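The lure box stands bare. Its corners are at about (272,87), (371,88), (360,341) and (274,341), and it lines up with the gripper.

```bash
python3 -c "
from h import *
q=np.array([ray('w10',*p,.028) for p in((272,87),(371,88),(360,337),(275,337))]);print(q.round(4),q.mean(0))
d=q[0]+q[1]-q[2]-q[3];print(np.linalg.norm(d)/2,np.linalg.norm(q[0]+q[3]-q[1]-q[2])/2,np.degrees(np.arctan2(-d[0],d[1])))
"
```

```text
[[0.3765 0.3318 0.028 ]
 [0.434  0.3447 0.028 ]
 [0.4704 0.1821 0.028 ]
 [0.4118 0.1684 0.028 ]] [0.42314921 0.25674666 0.028     ]
0.1668882188574375 0.05955790820244421 12.403632155575105
```

step_arm:
  commands: [0.05,0,1.2,0.08,0.05,0,2.5,0.08,0.05,0,3.7,0.08,0.05,0,4.5,0.08,0.05,0,4.8,0.08]

```text
time: 26.25
tool_pos: [0.4214, 0.2547, 0.0103]
tool_rot: [[-0.218, 0.976, -0.004], [0.976, 0.218, -0.002], [-0.001, -0.005, -1.0]]
force: [-0.6, -0.5, -0.2]
finger_gap: 1.003
finger_force: 0.0
```

step_arm:
  commands: [0,0,0.1,0,0,0,0.2,0,0,0,0.24,0,0,0,0.24,0]

```text
time: 26.65
tool_pos: [0.4236, 0.2567, 0.0075]
tool_rot: [[-0.22, 0.976, 0.002], [0.976, 0.22, 0.001], [0.001, 0.002, -1.0]]
force: [-1.0, -0.4, 0.4]
finger_gap: 0.998
finger_force: 0.0
```

step_arm:
  commands: [0,0,0,0,0,0,0,0,0,0,0,0,0,0,0,0,0,0,0,0]
  gripper: 0
  force: 50

```text
time: 27.15
tool_pos: [0.4235, 0.2567, 0.0073]
tool_rot: [[-0.22, 0.976, 0.002], [0.976, 0.22, 0.001], [0.0, 0.002, -1.0]]
force: [1.9, 1.6, 5.4]
finger_gap: 0.711
finger_force: 57.3
```

step_arm:
  commands: [0,0,-0.1,0,0,0,-0.5,0,0,0,-1.3,0,0,0,-2.4,0,0,0,-3.5,0]

```text
time: 27.65
tool_pos: [0.4221, 0.256, 0.1119]
tool_rot: [[-0.22, 0.976, -0.002], [0.976, 0.22, -0.001], [-0.001, -0.002, -1.0]]
force: [0.4, -0.6, -3.4]
finger_gap: 0.711
finger_force: 56.3
```

step_arm:
  commands: [0,0,-1,0,0,0,-1.9,0,0,0,-2.4,0,0,0,-2.6,0,0,0,-2.6,0]

```text
time: 28.15
tool_pos: [0.4229, 0.2564, 0.1893]
tool_rot: [[-0.22, 0.976, 0.0], [0.976, 0.22, 0.0], [0.0, 0.0, -1.0]]
force: [-0.5, 0.8, -3.3]
finger_gap: 0.716
finger_force: 56.4
```

```bash
python3 -c "
from h import *
go(.6377,.1935,.19,1.4)
"
```

```text
delta units [-3.62  6.53 -0.02] yaw 1.41 | t 28.15 pos [0.4229 0.2564 0.1893] h 12.7 gap 0.716 ff 56.4 F [-0.5  0.8 -3.3]
```

step_arm:
  commands: [-0.3,0.5,0,0.1,-0.8,1.4,0,0.3,-1.4,2.5,0,0.6,-2,3.6,0,0.9,-2.6,4.7,0,1.2]

```text
time: 28.65
tool_pos: [0.5781, 0.2105, 0.1865]
tool_rot: [[-0.052, 0.999, -0.004], [0.999, 0.052, -0.001], [-0.001, -0.004, -1.0]]
force: [0.0, -0.7, -2.1]
finger_gap: 0.712
finger_force: 56.3
```

step_arm:
  commands: [-0.2,0.9,0,0.1,-0.45,1.5,0,0.2,-0.6,1.9,0,0.2,-0.6,2,0,0.2,-0.6,2,0,0.2]

```text
time: 29.15
tool_pos: [0.6379, 0.1964, 0.187]
tool_rot: [[-0.026, 1.0, -0.004], [1.0, 0.026, -0.001], [-0.001, -0.004, -1.0]]
force: [-0.6, -0.2, -3.7]
finger_gap: 0.709
finger_force: 56.3
```

```bash
python3 -c "
from h import *
go(.6377,.1935,.1193,1.4)
snap('wrist','w11')
"
```

```text
delta units [-0.1  -0.    2.26] yaw 0.01 | t 29.15 pos [0.6379 0.1964 0.187 ] h 1.5 gap 0.709 ff 56.3 F [-0.6 -0.2 -3.7]
```

View pics/w11.png

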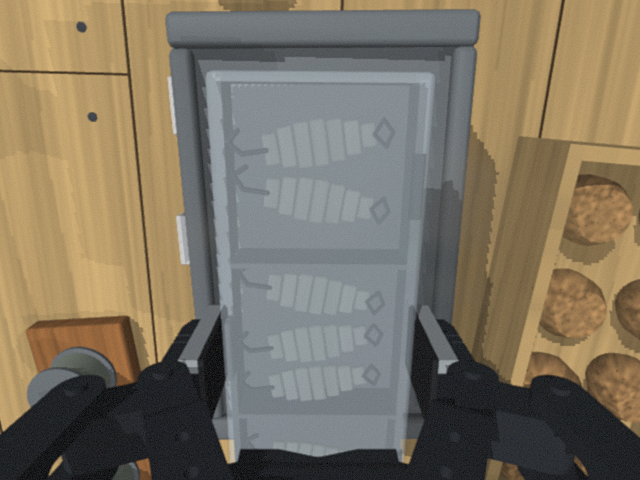

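The box is aligned with the organiser: its far edge is at row 73, and the organiser's far rim spans rows 12 to 45. The rim's inner sides are at columns 190 and 455.

```bash
python3 -c "
from h import *
f='w11'
for n,p,z in(('boxTL',(208,73),.2077),('boxTR',(434,73),.2077),('rim inL',(190,47),.12),('rim inR',(456,47),.12),('rim outL',(168,15),.12),('rim outR',(479,12),.12),('L inner low',(212,300),.12),('R inner low',(440,300),.12)):print(n,ray(f,*p,z).round(4))
"
```

```text
boxTL [0.606  0.2795 0.2077]
boxTR [0.6657 0.281  0.2077]
rim inL [0.5772 0.2957 0.12  ]
rim inR [0.6959 0.2987 0.12  ]
rim outL [0.5683 0.3084 0.12  ]
rim outR [0.7042 0.3129 0.12  ]
L inner low [0.5813 0.1721 0.12  ]
R inner low [0.7022 0.1754 0.12  ]
```

step_arm:
  commands: [0.08,0.02,0.2,0,0.08,0.02,0.6,0,0.08,0.02,1.1,0,0.08,0.02,1.6,0,0.08,0.02,1.95,0]

```text
time: 29.7
tool_pos: [0.638, 0.1987, 0.1277]
tool_rot: [[-0.026, 1.0, -0.003], [1.0, 0.026, -0.001], [-0.001, -0.003, -1.0]]
force: [-0.4, -0.4, -2.6]
finger_gap: 0.71
finger_force: 56.3
```

step_arm:
  commands: [0,0,0.05,0,0,0,0.1,0,0,0,0.15,0,0,0,0.18,0,0,0,0.18,0]

```text
time: 30.2
tool_pos: [0.6392, 0.1989, 0.1259]
tool_rot: [[-0.026, 1.0, 0.001], [1.0, 0.026, 0.0], [0.0, 0.001, -1.0]]
force: [0.9, -0.1, -2.3]
finger_gap: 0.716
finger_force: 56.3
```

step_arm:
  commands: [0,0,0.05,0,0,0,0.1,0,0,0,0.15,0,0,0,0.2,0,0,0,0.2,0]

```text
time: 30.7
tool_pos: [0.639, 0.1989, 0.1194]
tool_rot: [[-0.026, 1.0, 0.0], [1.0, 0.026, 0.0], [0.0, 0.0, -1.0]]
force: [-0.1, -0.7, -1.6]
finger_gap: 0.709
finger_force: 56.5
```

step_arm:
  commands: [0,0,0.03,0,0,0,0.06,0,0,0,0.06,0]

```text
time: 31.0
tool_pos: [0.639, 0.1989, 0.1194]
tool_rot: [[-0.026, 1.0, 0.001], [1.0, 0.026, 0.0], [0.0, 0.001, -1.0]]
force: [-4.0, -0.4, 5.1]
finger_gap: 0.71
finger_force: 57.2
```

The box is in contact at the expected height. Releasing and moving clear.

step_arm:
  commands: [0,0,0,0,0,0,0,0,0,0,0,0,0,0,0,0]
  gripper: 0.9

```text
time: 31.4
tool_pos: [0.639, 0.1989, 0.1173]
tool_rot: [[-0.026, 1.0, -0.0], [1.0, 0.026, -0.0], [-0.0, -0.0, -1.0]]
force: [0.4, -0.0, 0.1]
finger_gap: 0.897
finger_force: 0.0
```

step_arm:
  commands: [0,0,-0.3,0,0,0,-1,0,0,0,-2,0,0,0,-3,0,0,0,-3.6,0]

```text
time: 31.9
tool_pos: [0.6395, 0.1991, 0.2297]
tool_rot: [[-0.026, 1.0, 0.004], [1.0, 0.026, 0.001], [0.001, 0.004, -1.0]]
force: [-0.3, 0.3, 0.7]
finger_gap: 0.898
finger_force: 0.0
```

step_arm:
  commands: [0.5,-0.5,0,0,1,-1.4,0,0,1.5,-2.6,0,0,2,-3.8,0,0,2,-4.6,0,0]

```text
time: 32.4
tool_pos: [0.4974, 0.2568, 0.2266]
tool_rot: [[-0.028, 1.0, 0.001], [1.0, 0.028, 0.001], [0.001, 0.001, -1.0]]
force: [0.8, 0.5, 0.6]
finger_gap: 0.897
finger_force: 0.0
```

step_arm:
  commands: [0.3,-1,0,0,0.5,-2,0,0,0.5,-2.5,0,0,0.5,-2.5,0,0,0.5,-2.5,0,0]

```text
time: 32.9
tool_pos: [0.4245, 0.2684, 0.2264]
tool_rot: [[-0.026, 1.0, 0.002], [1.0, 0.026, 0.001], [0.001, 0.002, -1.0]]
force: [-0.0, -0.5, 0.2]
finger_gap: 0.899
finger_force: 0.0
```

```bash
python3 -c "
from h import *
snap('top','t9');snap('scene','s9');print(robot.read_state()['time'])
a=cv2.imread('pics/t9.png')[115:285,190:500];b=cv2.imread('pics/s9.png')[205:330,160:470]
f=lambda i:cv2.resize(i,(620,int(i.shape[0]*2)),interpolation=cv2.INTER_CUBIC)
cv2.imwrite('pics/fin.png',np.vstack([f(a),f(b)]))
"
```

```text
33.0
```

View pics/fin.png

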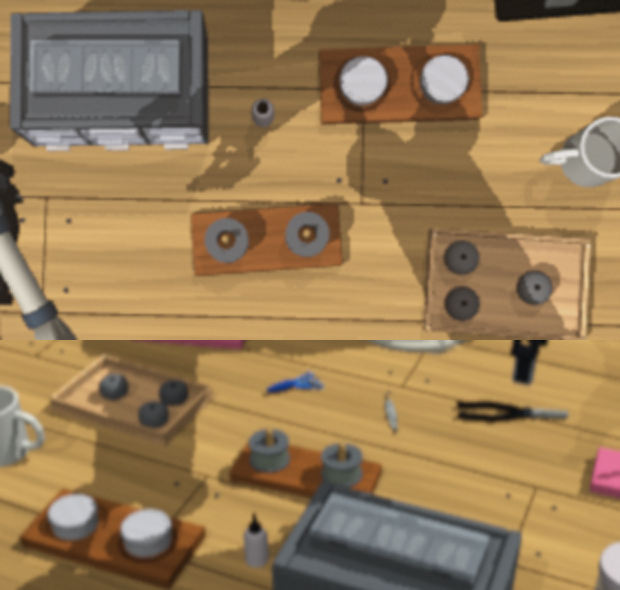

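In the final picture all four pieces are in place: the sinker at (535,287), the tin at (445,78), the spool at (307,234) and the box at (105,67) inside the rim. The oil bottle and mug have not moved.

step_arm:
  commands: [0,0,0,0,0,0,0,0,0,0,0,0]

```text
time: 33.3
tool_pos: [0.4244, 0.2682, 0.2253]
tool_rot: [[-0.026, 1.0, -0.001], [1.0, 0.026, -0.0], [-0.0, -0.001, -1.0]]
force: [-0.3, -0.5, 0.0]
finger_gap: 0.897
finger_force: 0.0
```

```bash
python3 -c "
from h import *
print(ticket.sign_off())"
```

```text
the job is handed in; nothing more can be done
None
```

The sinker, tin, spool and lure box were each set down in their places, in that order, and the job was handed in at about 33 s; the oil bottle and mug were left untouched.

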